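# Set the thickness fence of a bread slicing board without backlash

## Robot

A 6-joint arm with a two-finger parallel gripper is mounted at the origin on the work surface. World frame = base frame: x ahead of the robot, y to its left, z up, the work surface at z = 0. Lengths are in m, angles in degrees, forces in N, time in s.
With the tool pointing down it reaches from about 0.3 to 0.75 m from the base axis. Payload 8.5 kg.
Tool frame: the origin (TCP) lies on the centre line of the jaws, within the pads' length; the fingertips stand 17 mm ahead of it and the grasp point (between the pads) lies 2 mm behind it; z points along the fingers, y is the direction in which the jaws open and shut (so a half turn about z gives the same grasp; the last joint's range is limited). The gripper opens to 85 mm and grips with 20 to 120 N. Pads are 22 mm wide; open, the fingers measure 114 mm over their backs; the gripper's body (76 mm by 85 mm) begins 54 mm behind the grasp point. The pads swing forward as they close: fully open they stand 13 mm farther back than shut.
Start: joints at [-83.726, 21.807, 74.336, -0, 83.858, -12.336], TCP at [0.176, -0.521, 0.248] pointing down, gripper open.
Joint ranges: [-178.18, 178.18], [-50.72, 133.34], [12.68, 142.11], [-81.47, 261.47], [9.98, 163.14], [-165.26, 165.26]. Speed limits (degrees/s): [136.94, 136.94, 180, 180, 180, 180].

## Interface

Orientations are given as a 3x3 rotation matrix whose columns are the frame's x, y, z axes.
In Python, from rig import env, imaging, close_job gives the robot as it stands.
- The arm moves only by the tool step_arm, never from a script. Its argument "steps" is one flat list of numbers, 7 for each row, row after row: the opening, from 0 (shut) to 1 (fully open), then the shift along the tool's x, y, z as a fraction of full scale, then the turn, a rotation vector about the tool's x, y, z as a fraction of full scale. A call has 1 to 10 rows; each row is the pose to reach, as a shift and turn from the pose commanded when the call began, along the tool's axes at that moment; what a row does not reach only later rows make up. Full scale, the value 1, is 0.3 m for a shift and 45 degrees for a turn. A row lasts 1/10 s, in which the tool goes at most 50 mm and 8.59 degrees, less where a joint would pass 70% of its speed; a pose out of reach is approached as far as the arm can. A call with a number of a shift or a turn outside -1 to 1 is refused whole. A call with a gripper value outside its range is refused whole. The fingers move at their own pace and stop on an object; "grip_force" is the grip in N (left out, the last holds). Time passes only in rows, so rows that repeat a pose let the fingers close. It gives the time, the measured TCP pose, the force and the opening at its end, in the units of the state.
- env.observe(): the state, without advancing time (a new reading comes with each control period).
- imaging.get_image(name): name is "scene" or "top"; returns (picture, depth): 480x640x3 uint8, blue, green, red; 480x640 float32, m along the optical axis (not along the pixel's ray), 0 where there is no reading.
- imaging.get_calibration(name): a dict with "camera_matrix" (3x3 intrinsics, pixels), "k1" (the pictures are not rectified: a ray, as slopes to the right and down, at radius r is drawn at 1 + k1 r^2 times it, then the intrinsics apply), "world_from_camera" (4x4, takes a point from camera to world coordinates). Camera axes: x right, y down, z forward; pixel columns grow to the right and rows downward; lengths in m; the calibration is good to about 2 mm. A picture is of the moment at which its call begins. get_calibration takes no time and is no camera call.
- close_job(): hands the job in, once; it reports no verdict.
Trained networks look in the newest picture that a camera, given by its name, has taken for a name from the list of things; names that differ only in an ending like _2 or _b are one class to them, and where a whole thing is asked for, a point or a joint stands for the part that bears it (a point fixed in the world has none). Each returns a list of dicts, best first, with "score" (0 to 1); they miss things now and then, are a little off and sometimes report something else, mostly with a low value. They report only what shows in the picture. A call takes as long as a camera call.
- imaging.spot_in(camera, target): "pixel" ([column, row] in pixels, amid what is visible of it).
- imaging.regions_of(camera, target): "mask" (480x640 bool, what is visible of it) and "pixel" ([column, row] in pixels, amid what is visible of it).
- imaging.pinpoint(camera, target): "pixel" ([column, row] in pixels: a listed point, or the origin of a listed thing).
The state is a dict: "time_s": time; "q": joint angles; "qvel": joint speeds; "joint_efforts": joint torques, N m; "position": TCP position; "tool_rot": TCP orientation; "ft_force": force on the tool from outside, world axes, zero at the start; "wrist_torque": the same for the moment, N m; "grip_width": finger opening in m.
Only numpy, scipy, OpenCV 4.12 (cv2) and the standard library are available. Lean on these libraries where they do the work, as an engineer would, in place of code of your own. Each camera call takes 0.05 s, during which the arm holds its last target.

## Task

Set the thickness fence of the bread slicing board to the rider on its rule: with the crank only, wind the fence back past the rider by a good 5 mm, then come forward again until its pointer stands level with the rider's tip (within 2 mm), so that the slack in the worn screw is taken up behind the fence. Then prove it as a loaf would: lay closed fingers on the fence's face and press it straight back towards the crank, firmly but gently (hold about 12 N for half a second, at least 8 N, never more than 25 N); the fence must stay at the rider. Let go of everything and leave the other things on the table alone.

Things in the scene. Friction and masses are not known exactly. Their poses are not given: they have to be found in the camera images.
- slicer: wooden bread slicing board fixed to the table, 210 x 380 x 20 mm; at its +y end a knife guide of four posts (tops 95 mm above the table), at its -y end a grey 75 x 58 mm gearbox, top 86 mm, with a crank on it. Origin at table height near the board's middle; y is the fence's line of travel, from crank to knife guide; z up. A white rule with dark ticks lies along the +x edge
- fence: aluminium fence, an upright plate 120 mm wide (x), 10 mm thick, 22 to 102 mm above the table, with a flat housing behind it, to the screw; slides along the board's y only, friction 4 N. Origin 20 mm above the table, mid-width, in the plane of its pressing face (towards the knife guide, +y); axes as the board's. At least 70 mm in front of the face is clear
- fence_face (a point): middle of the fence's pressing face (the one that looks to +y of the board), 62 mm above the table, axes as the board's. With the slack taken up behind it the fence hardly yields to a press; inside the slack any push over 4 N slides it back
- fence_pointer (a point): tip of the fence's pointer, a dark steel bar 4 mm wide on the fence's foot, 28 mm above the table, pointing across the rule (+x of the board) at the rider; axes as the board's
- rider_tip (a point): tip of the rider, a dark steel block (16 x 16 x 12 mm) fixed on the rule, with a 4 mm wide nose pointing at the fence's pointer, 28 mm above the table; axes as the board's. Set means: both tips at the same y of the board; they stay 4 mm apart in x. At the start the pointer is some 10 to 40 mm on the +y side of the rider
- crank (a joint): crank angle in rad, growing clockwise seen from above. Clockwise drives the fence to the knife guide (+y), counter-clockwise draws it back (-y): 20 mm a turn (3.18 mm/rad). Worn screw: after each reversal the fence stands still for 6 mm of screw travel (1.9 rad). Friction 0.1 N m (2.5 N at the handle); it stays where left, many turns allowed, and is not driven back by under 30 N on the fence
- crank_axis (a point): point on the crank's upright axis, 135 mm above the table
- crank_handle (a point): middle of the crank's handle, an upright black round grip, 18 mm in diameter, spinning freely on its pin 40 mm from the crank's axis; it spans 106 to 148 mm above the table, this point is at 132 mm, the crank's flat arm below ends at 103 mm. Can be pinched from above at any yaw and led round in a circle without turning the gripper
- mug: white mug, 82 mm wide, 95 mm high, a bystander; origin at its underside
- bowl: white bowl, 130 mm wide, 55 mm high, a bystander; origin at its underside

How it is judged (in metres and radians):
On the way, in this order (a step that is already met when the one before it is completed fails the run):
1. the fence is wound back past the rider by at least 3 mm (y of fence_pointer in the frame of rider_tip below -0.003 m), for 0.1 s.
2. the fence is brought forward to the rider, within 2 mm, and nothing touches its face (y of fence_pointer in the frame of rider_tip between -0.002 and 0.002 m and contact force between the fingers and fence below 0.5 N), for 0.3 s.
3. the fingers press the fence with at least 8 N and it stays at the rider within 2 mm (y of fence_pointer in the frame of rider_tip between -0.002 and 0.002 m and contact force between the fingers and fence above 8 N), for 0.3 s.
At the end, for the whole second after the job is handed in: The fence's pointer is level with the rider's tip within 2 mm along the travel, after the proving press; fence and crank are at rest and released; mug and bowl are within 20 mm of where they stood (y of fence_pointer in the frame of rider_tip between -0.002 and 0.002 m and linear speed of fence below 0.005 m/s and velocity of joint crank between -0.05 and 0.05 rad/s and distance of each of mug, bowl from where it was at the start of the episode below 0.02 m); the robot touches nothing.
It fails at once if the fence is pressed with more than 25 N (contact force between any of the fingers, the arm and fence above 25 N).
It fails at once if the fence is pushed by hand (over 2 N) while it is more than 4 mm off the rider, instead of being moved by the crank (contact force between any of the fingers, the arm and fence above 2 N and (y of fence_pointer in the frame of rider_tip above 0.004 m or y of fence_pointer in the frame of rider_tip below -0.004 m)).
It fails at once if a bystander is knocked (distance of any of mug, bowl from where it was at the start of the episode above 0.03 m).
It also fails if it takes over 67 s, if anything falls off the work surface, if the arm or the gripper's body presses on something with over 40 N, if the wrist force passes 120 N, or if a joint passes its speed limit or range.

## Working session

There is one attempt and no reset: what is moved stays moved. The work goes in short steps, Python scripts to look and compute and a tool call to move; the robot and the scene stay as the last step left them, time stands still between calls to the robot, and variables do not carry over. Pictures are saved under pics/ and viewed, and the job is handed in when it is done.

Besides the shell and the picture viewer there is one more tool, called as name(argument=value, ...) on one line, values as JSON. step_arm: Moves the arm, as the interface text tells. Shift numbers are shares of 0.3 m and turn numbers shares of 45 degrees, none past 1 either way. Its arguments: {"type":"object","properties":{"steps":{"type":"array","items":{"type":"number"}},"grip_force":{"type":"number"}},"required":["steps"]}

```bash
ls; mkdir -p pics
cat > h.py <<'E'
import numpy as np, cv2
from rig import env, imaging, close_job
def ray(cam,px):
    c=imaging.get_calibration(cam);K=np.array(c["camera_matrix"],float);k1=c["k1"];T=np.array(c["world_from_camera"])
    u=cv2.undistortPoints(np.array([[px]],float),K,np.array([k1,0,0,0,0]))[0,0]
    return T,np.array([u[0],u[1],1.])
def at_depth(cam,px,d):
    T,r=ray(cam,px);return (T@np.append(r*d,1))[:3]
def at_z(cam,px,z):
    T,r=ray(cam,px);o=T[:3,3];v=T[:3,:3]@r
    return o+v*(z-o[2])/v[2]
def proj(cam,P):
    c=imaging.get_calibration(cam);K=np.array(c["camera_matrix"],float);T=np.linalg.inv(np.array(c["world_from_camera"]))
    p=T[:3,:3]@np.array(P)+T[:3,3]
    return cv2.projectPoints(p.reshape(1,1,3),np.zeros(3),np.zeros(3),K,np.array([c["k1"],0,0,0,0]))[0][0,0]
E
python3 - <<'E'
from h import *
np.set_printoptions(precision=4,suppress=True)
for cam in ["top","scene"]:
    im,d=imaging.get_image(cam); cv2.imwrite(f"pics/{cam}0.png",im)
    print(cam,np.array(imaging.get_calibration(cam)["world_from_camera"]))
    for t in ["slicer","fence","fence_face","fence_pointer","rider_tip","crank_axis","crank_handle","mug","bowl"]:
        r=imaging.pinpoint(cam,t)
        for x in r[:2]:
            px=x["pixel"];zz={"slicer":0,"fence":.02,"fence_face":.062,"fence_pointer":.028,"rider_tip":.028,"crank_axis":.135,"crank_handle":.132}.get(t,0)
            print(t,round(x["score"],2),np.round(px,1),at_z(cam,px,zz))
print(env.observe())
E
```

```text
pics
top [[-0.0298 -0.988   0.1519  0.3671]
 [-0.9996  0.0294 -0.0047 -0.0046]
 [ 0.0002 -0.1519 -0.9884  1.4276]
 [ 0.      0.      0.      1.    ]]
slicer 0.72 [325.4 261.5] [ 0.5189 -0.0173  0.    ]
fence 0.9 [301.1 261.6] [0.5182 0.0413 0.02  ]
fence_face 0.64 [306.2 258.9] [0.5197 0.0279 0.062 ]
fence_pointer 0.77 [308.5 224.4] [0.6071 0.021  0.028 ]
rider_tip 0.51 [320.1 227.3] [ 0.5991 -0.0068  0.028 ]
rider_tip 0.42 [470.7 270.7] [ 0.4836 -0.3626  0.028 ]
crank_axis 0.62 [320.1 226.3] [ 0.5837 -0.0067  0.135 ]
crank_axis 0.44 [467.4 268.5] [ 0.4798 -0.3283  0.135 ]
crank_handle 0.55 [401.5 240.7] [ 0.5463 -0.1868  0.132 ]
mug 0.63 [165.7 268.2] [0.5141 0.3716 0.    ]
bowl 0.91 [471.7 269.8] [ 0.4881 -0.3723  0.    ]
bowl 0.37 [305.4 259.3] [0.5257 0.0314 0.    ]
scene [[-0.7357  0.3876 -0.5554  1.324 ]
 [ 0.6773  0.422  -0.6027  0.856 ]
 [ 0.0008 -0.8196 -0.573   0.9052]
 [ 0.      0.      0.      1.    ]]
slicer 0.59 [319.6 269.6] [ 0.5226 -0.0023 -0.    ]
slicer 0.46 [296.6 272.1] [ 0.5713 -0.0333  0.    ]
fence 0.61 [330.7 267. ] [0.5132 0.0274 0.02  ]
fence_face 0.72 [334
[... 206 characters left out ...]
handle 0.61 [267.5 198.1] [ 0.535  -0.1837  0.132 ]
bowl 0.88 [243.4 208.4] [ 0.4881 -0.3632  0.    ]
bowl 0.36 [301.2 282.4] [0.5898 0.0048 0.    ]
{'time_s': 1.0, 'q': array([-83.7266,  21.8065,  74.3364,   0.0015,  83.8565, -12.3356]), 'qvel': array([-0.0584, -0.0394, -0.0345, -0.0839, -0.0429, -0.0017]), 'joint_efforts': array([ -0.0021, -44.8345, -23.1467,  -0.0003,   0.0006,  -0.    ]), 'position': array([ 0.1755, -0.5212,  0.2483]), 'tool_rot': array([[ 0.9477,  0.3191,  0.    ],
       [ 0.3191, -0.9477, -0.    ],
       [ 0.    ,  0.    , -1.    ]]), 'ft_force': array([ 0.883 ,  0.1096, -0.1974]), 'wrist_torque': array([ 0.002 ,  0.0003, -0.0204]), 'grip_width': 0.08539196990439245}
```

View pictures.

Run:
```python
import cv2
a=cv2.imread("pics/top0.png")[170:310,240:440];cv2.imwrite("pics/topc.png",cv2.resize(a,None,fx=4,fy=4,interpolation=cv2.INTER_CUBIC))
a=cv2.imread("pics/scene0.png")[160:310,220:420];cv2.imwrite("pics/scenec.png",cv2.resize(a,None,fx=4,fy=4,interpolation=cv2.INTER_CUBIC))
```

```text
(no output)
```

View pics/topc.png

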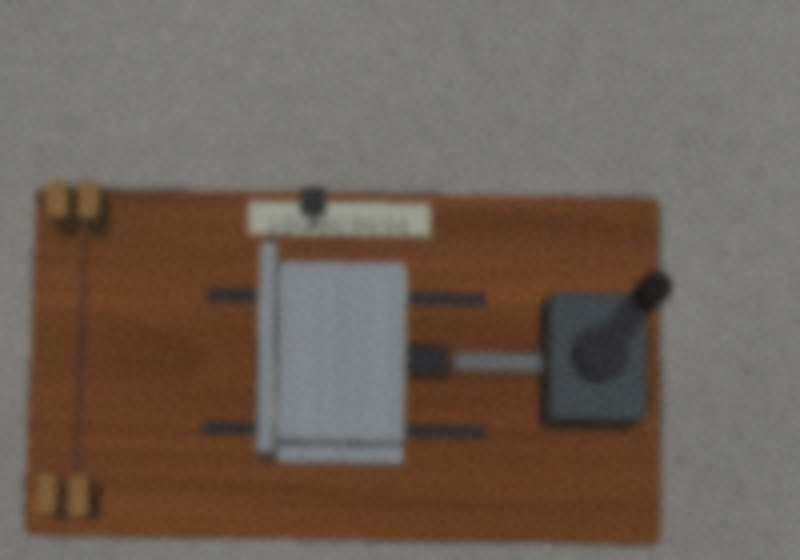

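View pics/scenec.png

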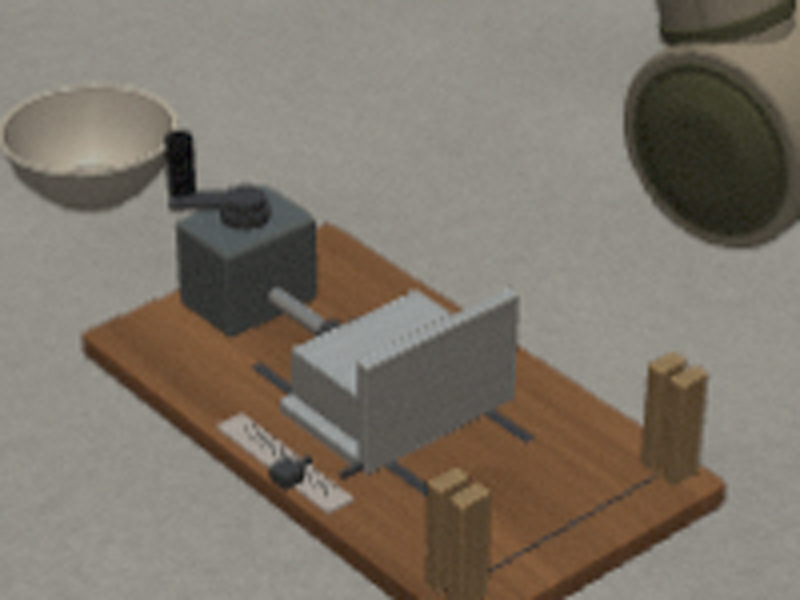

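View pics/top0.png

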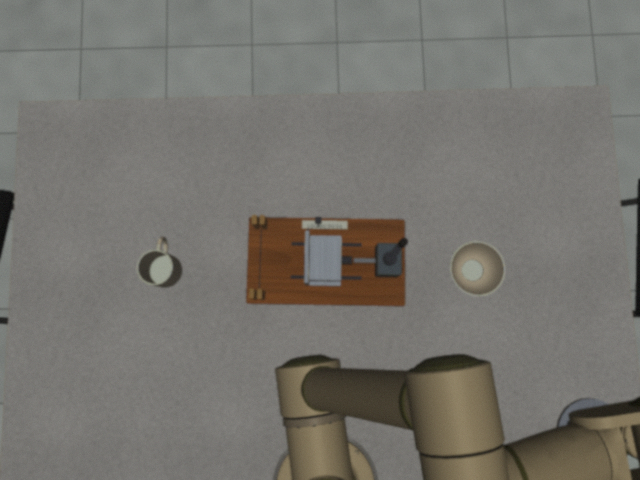

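Run:
```python
from h import *
np.set_printoptions(precision=4,suppress=True)
im=cv2.imread("pics/top0.png")
hsv=cv2.cvtColor(im,cv2.COLOR_BGR2HSV)
m=((hsv[...,1]>110)&(hsv[...,0]<25)).astype(np.uint8)
n,l,s,c=cv2.connectedComponentsWithStats(m);k=1+np.argmax(s[1:,4]);print(s[k])
cn,_=cv2.findContours((l==k).astype(np.uint8),cv2.RETR_EXTERNAL,cv2.CHAIN_APPROX_NONE)
cn=max(cn,key=cv2.contourArea).reshape(-1,2)
P=np.array([at_z("top",p.astype(float),.02)[:2] for p in cn])
# edges fit
def side(sel):
    q=P[sel];vx,vy,x0,y0=cv2.fitLine(q.astype(np.float32),cv2.DIST_HUBER,0,.001,.001).ravel();print(len(q),np.degrees(np.arctan2(-vx,vy)) ,np.array([x0,y0]))
y0,y1=P[:,1].min(),P[:,1].max();x0,x1=P[:,0].min(),P[:,0].max();print(x0,x1,y0,y1)
iny=(P[:,1]>y0+.06)&(P[:,1]<y1-.06); inx=(P[:,0]>x0+.05)&(P[:,0]<x1-.05)
mx=(x0+x1)/2;my=(y0+y1)/2
side(iny&(P[:,0]<mx-.08)); side(iny&(P[:,0]>mx+.08)); side(inx&(P[:,1]<my-.15)); side(inx&(P[:,1]>my+.15))
print("box", cv2.minAreaRect(P.astype(np.float32)))
f=lambda x,y,z:at_z("top",[240+x/4-.4,170+y/4-.4],z)
print("hub",f(597,355,.11),"handle",f(655,286,.148),f(655,286,.132))
print("screw",f(500,361,.055),f(430,361,.055),"pointer/rider",f(268,240,.028),f(313,215,.028))
print("plate ends",f(269,243,.102),f(266,455,.102))
g=lambda x,y,z:at_z("scene",[220+x/4-.4,160+y/4-.4],z)
print("scene handle top",g(179,133,.148),"hub",g(244,192,.11),"ptr",g(342,475,.028),"nose",g(310,461,.028), "plate",g(360,360,.102),g(517,292,.102))
```

```text
[ 247  216  158   90 7518]
0.40757905281494694 0.6331878314541026 -0.20528204622811735 0.17231941017399413
108 -2.4822316 [ 0.4165 -0.0166]
40 -6.1768174 [0.624  0.0694]
76 -93.98531 [ 0.5075 -0.2015]
52 -93.04412 [0.5176 0.1685]
box ((0.5201180577278137, -0.018199503421783447), (0.37591585516929626, 0.21010877192020416), 87.25298309326172)
hub [ 0.5101 -0.1594  0.11  ] handle [ 0.5431 -0.1886  0.148 ] [ 0.5453 -0.1909  0.132 ]
screw [ 0.5142 -0.1088  0.055 ] [ 0.5154 -0.0678  0.055 ] pointer/rider [0.5945 0.0259 0.028 ] [ 0.609  -0.0016  0.028 ]
plate ends [0.5807 0.0238 0.102 ] [0.4599 0.0286 0.102 ]
scene handle top [ 0.541  -0.1878  0.148 ] hub [ 0.5177 -0.1537  0.11  ] ptr [0.5956 0.0259 0.028 ] nose [0.6008 0.0031 0.028 ] plate [0.5784 0.0234 0.102 ] [0.4619 0.0353 0.102 ]
```

step_arm(steps=[1,0.757,-0.331,0,0,0,-0.762,1,0.757,-0.331,0,0,0,-0.762,1,0.757,-0.331,0,0,0,-0.762,1,0.757,-0.331,0,0,0,-0.762,1,0.757,-0.331,0,0,0,-0.762,1,0.757,-0.331,0,0,0,-0.762], grip_force=40)

```text
time_s: 1.6
position: [0.3621, -0.351, 0.2486]
tool_rot: [[0.598, 0.801, 0.001], [0.801, -0.598, 0.001], [0.001, 0.0, -1.0]]
ft_force: [0.5, -0.4, -0.2]
grip_width: 0.0856
```

step_arm(steps=[1,0.803,0.157,0.193,0,0,-0.757,1,0.803,0.157,0.193,0,0,-0.757,1,0.803,0.157,0.193,0,0,-0.757,1,0.803,0.157,0.193,0,0,-0.757,1,0.803,0.157,0.193,0,0,-0.757,1,0.803,0.157,0.193,0,0,-0.757,0.5,0.803,0.157,0.193,0,0,-0.757,0.5,0.803,0.157,0.193,0,0,-0.757])

```text
time_s: 2.4
position: [0.5414, -0.192, 0.1907]
tool_rot: [[0.054, 0.999, 0.0], [0.999, -0.054, -0.0], [-0.0, 0.0, -1.0]]
ft_force: [0.0, -0.6, 0.6]
grip_width: 0.0591
```

Run:
```python
from h import *
np.set_printoptions(precision=4,suppress=True)
for cam in ["scene","top"]:
    im,d=imaging.get_image(cam); cv2.imwrite(f"pics/{cam}1.png",im)
    x0,y0=(200,100) if cam=="scene" else (300,170)
    cv2.imwrite(f"pics/{cam}1c.png",cv2.resize(im[y0:y0+150,x0:x0+200],None,fx=4,fy=4,interpolation=cv2.INTER_CUBIC))
o=env.observe();print(o["position"],o["tool_rot"],o["q"],o["grip_width"])
p=o["position"]; R=o["tool_rot"]
print(proj("scene",p+R[:,2]*.017),proj("top",p))
for z in (.148,.132,.106): print("h",proj("scene",[.542,-.188,z]))
```

```text
[ 0.5413 -0.1922  0.1909] [[ 0.055   0.9985  0.0005]
 [ 0.9985 -0.055  -0.0005]
 [-0.0005  0.0005 -1.    ]] [-31.3535  26.8559  75.8879  -0.0108  77.215  -28.1958] 0.044309408114191415
[262.6777 183.2696] [407.8792 239.0659]
h [263.9912 192.9577]
h [264.291  198.4166]
h [264.7744 207.1558]
```

View pics/scene1c.png

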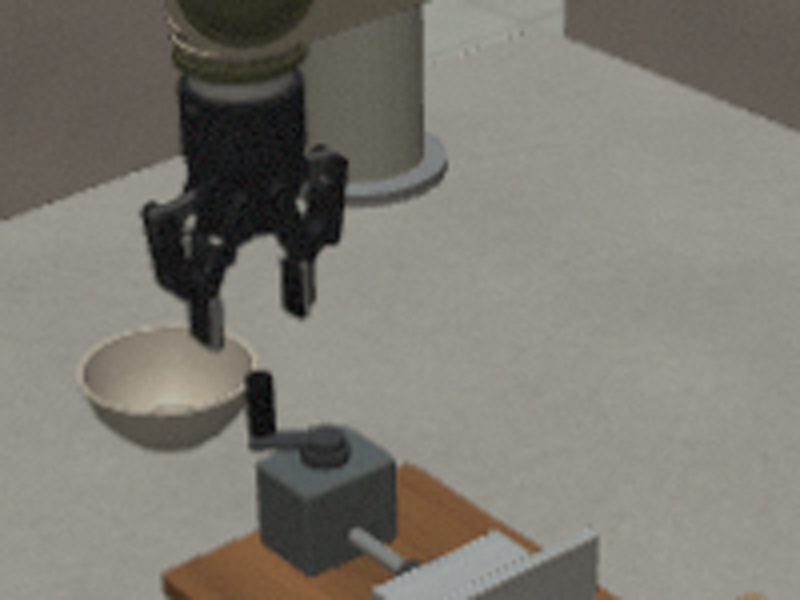

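View pics/top1c.png

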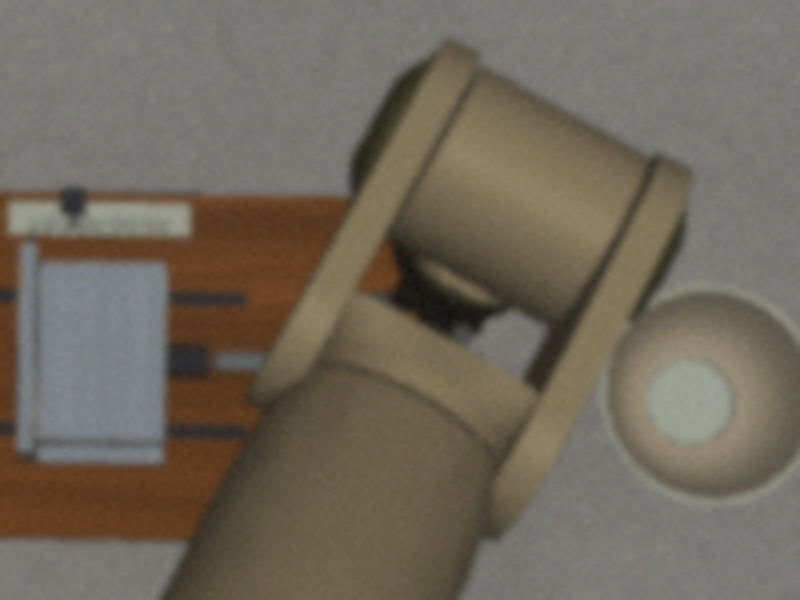

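step_arm(steps=[0.5,0.01,0,0.1,0,0,0,0.5,0.01,0,0.195,0,0,0,0.5,0.01,0,0.195,0,0,0,0.5,0.01,0,0.195,0,0,0,0.0,0.01,0,0.195,0,0,0,0.0,0.01,0,0.195,0,0,0,0.0,0.01,0,0.195,0,0,0,0.0,0.01,0,0.195,0,0,0,0.0,0.01,0,0.195,0,0,0,0.0,0.01,0,0.195,0,0,0], grip_force=30)

```text
time_s: 3.5
position: [0.5426, -0.1885, 0.1335]
tool_rot: [[0.053, 0.999, 0.002], [0.999, -0.053, -0.002], [-0.002, 0.002, -1.0]]
ft_force: [-1.7, -1.2, 6.5]
grip_width: 0.0171
```

Run:
```python
from h import *
np.set_printoptions(precision=4,suppress=True)
for cam in ["scene"]:
    im,d=imaging.get_image(cam); cv2.imwrite(f"pics/{cam}2.png",im)
    x0,y0=(200,140) if cam=="scene" else (300,170)
    cv2.imwrite(f"pics/{cam}2c.png",cv2.resize(im[y0:y0+150,x0:x0+200],None,fx=4,fy=4,interpolation=cv2.INTER_CUBIC))
o=env.observe();print(o["position"],o["tool_rot"],o["ft_force"],o["grip_width"])
```

```text
[ 0.5425 -0.1885  0.1335] [[ 0.0529  0.9986  0.0022]
 [ 0.9986 -0.0529 -0.002 ]
 [-0.0019  0.0023 -1.    ]] [-1.7415 -1.5498  6.9939] 0.017107771060666712
```

View pics/scene2c.png

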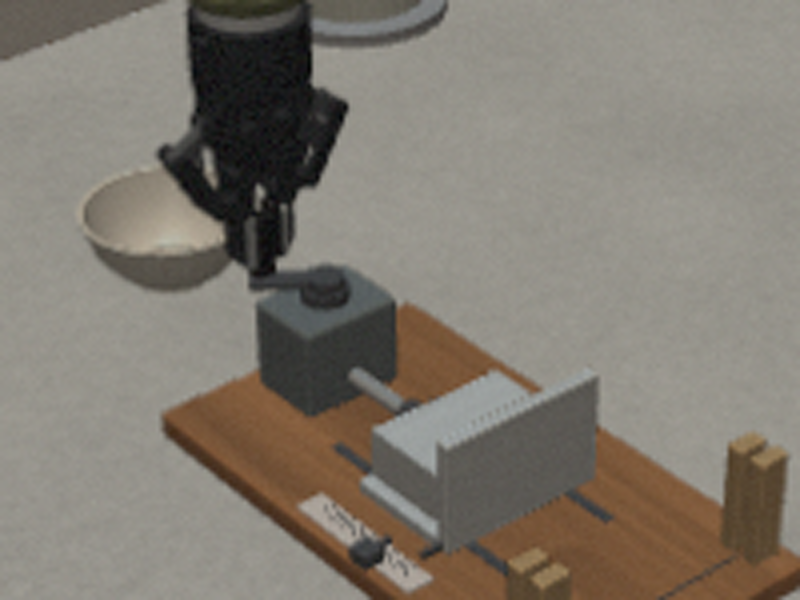

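```bash
cat > arc.py <<'E'
from h import *
def rows(p0,c,pa,pb,n,R=None,r=.04,hold=0,z=0.):
    # p0: commanded pos now (xy); rows along circle; phi in world deg
    o=env.observe(); R=o["tool_rot"] if R is None else R
    out=[]
    for k in range(1,n+1):
        f=np.radians(pa+(pb-pa)*k/n); t=np.array([c[0]+r*np.cos(f),c[1]+r*np.sin(f)])
        d=R.T@np.array([t[0]-p0[0],t[1]-p0[1],0.])/.3
        out+= [[0,round(d[0],3),round(d[1],3),0,0,0,0]]
    out+=[out[-1]]*hold
    print(sum(out,[])); return t
E
python3 - <<'E'
from arc import *
R=np.array([[.0525,.9986,0],[.9986,-.0525,0],[0,0,-1]])
print(rows([.5427,-.1880],[.5133,-.1607],-43,17,5,R,hold=2))
E
```

```text
[0, np.float64(0.023), np.float64(0.015), 0, 0, 0, 0, 0, np.float64(0.049), np.float64(0.026), 0, 0, 0, 0, 0, np.float64(0.076), np.float64(0.03), 0, 0, 0, 0, 0, np.float64(0.104), np.float64(0.029), 0, 0, 0, 0, 0, np.float64(0.131), np.float64(0.023), 0, 0, 0, 0, 0, np.float64(0.131), np.float64(0.023), 0, 0, 0, 0, 0, np.float64(0.131), np.float64(0.023), 0, 0, 0, 0]
[ 0.55155219 -0.14900513]
```

step_arm(steps=[0,0.023,0.015,0,0,0,0,0,0.049,0.026,0,0,0,0,0,0.076,0.03,0,0,0,0,0,0.104,0.029,0,0,0,0,0,0.131,0.023,0,0,0,0,0,0.131,0.023,0,0,0,0,0,0.131,0.023,0,0,0,0])

```text
time_s: 4.25
position: [0.5502, -0.149, 0.1333]
tool_rot: [[0.052, 0.999, -0.001], [0.999, -0.052, -0.001], [-0.001, -0.001, -1.0]]
ft_force: [-7.7, 1.1, 10.1]
grip_width: 0.017
```

Run:
```python
from h import *
np.set_printoptions(precision=4,suppress=True)
im,d=imaging.get_image("scene"); cv2.imwrite(f"pics/scene3.png",im)
x0,y0=(200,140)
cv2.imwrite(f"pics/scene3c.png",cv2.resize(im[y0:y0+150,x0:x0+200],None,fx=4,fy=4,interpolation=cv2.INTER_CUBIC))
o=env.observe();print(o["position"],o["tool_rot"],o["ft_force"],o["grip_width"])
```

```text
[ 0.5502 -0.1491  0.1333] [[ 0.0526  0.9986 -0.0013]
 [ 0.9986 -0.0526 -0.0008]
 [-0.0009 -0.0012 -1.    ]] [-7.1863 -0.2306 10.2233] 0.01723643399354908
```

View pics/scene3c.png

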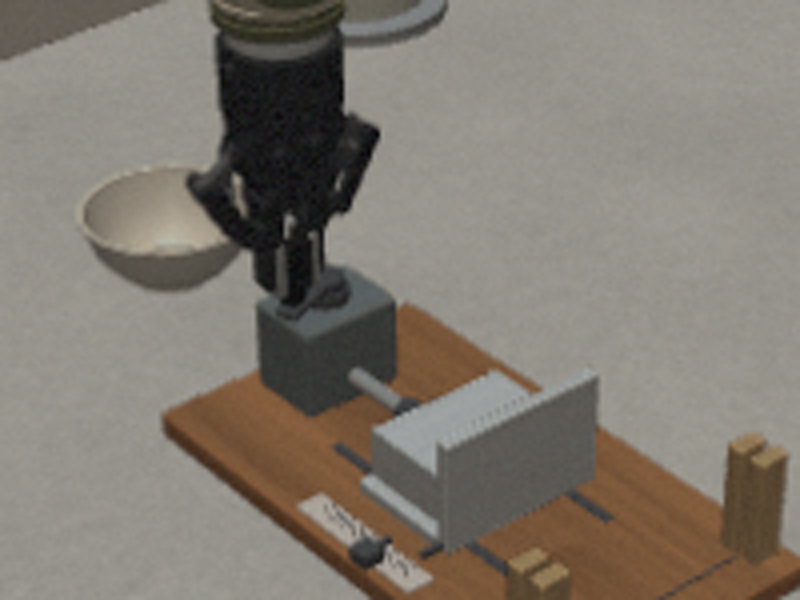

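```bash
sed -i 's/round(d\[0\],3),round(d\[1\],3)/float(round(d[0],3)),float(round(d[1],3))/' arc.py
python3 - <<'E'
from arc import *
R=np.array([[.0525,.9986,0],[.9986,-.0525,0],[0,0,-1]])
print(rows([.5516,-.1490],[.5121,-.1607],17,107,5,R,hold=1))
E
```

```text
[0, 0.036, -0.024, 0, 0, 0, 0, 0, 0.065, -0.055, 0, 0, 0, 0, 0, 0.082, -0.093, 0, 0, 0, 0, 0, 0.087, -0.134, 0, 0, 0, 0, 0, 0.079, -0.175, 0, 0, 0, 0, 0, 0.079, -0.175, 0, 0, 0, 0]
[ 0.50040513 -0.12244781]
```

step_arm(steps=[0,0.036,-0.024,0,0,0,0,0,0.065,-0.055,0,0,0,0,0,0.082,-0.093,0,0,0,0,0,0.087,-0.134,0,0,0,0,0,0.079,-0.175,0,0,0,0,0,0.079,-0.175,0,0,0,0,0,0.079,-0.175,0,0,0,0])

```text
time_s: 5.0
position: [0.5004, -0.1239, 0.1334]
tool_rot: [[0.053, 0.999, 0.003], [0.999, -0.053, -0.003], [-0.003, 0.003, -1.0]]
ft_force: [-1.5, -4.5, 6.0]
grip_width: 0.0171
```

Run:
```python
from arc import *
R=np.array([[.0525,.9986,0],[.9986,-.0525,0],[0,0,-1]])
print(rows([.5004,-.12245],[.5121,-.1607],107,197,5,R,hold=2))
```

```text
[0, -0.02, -0.036, 0, 0, 0, 0, 0, -0.051, -0.065, 0, 0, 0, 0, 0, -0.089, -0.083, 0, 0, 0, 0, 0, -0.13, -0.088, 0, 0, 0, 0, 0, -0.171, -0.08, 0, 0, 0, 0, 0, -0.171, -0.08, 0, 0, 0, 0, 0, -0.171, -0.08, 0, 0, 0, 0]
[ 0.47384781 -0.17239487]
```

step_arm(steps=[0,-0.02,-0.036,0,0,0,0,0,-0.051,-0.065,0,0,0,0,0,-0.089,-0.083,0,0,0,0,0,-0.13,-0.088,0,0,0,0,0,-0.171,-0.08,0,0,0,0,0,-0.171,-0.08,0,0,0,0,0,-0.171,-0.08,0,0,0,0])

```text
time_s: 5.7
position: [0.4739, -0.174, 0.1334]
tool_rot: [[0.053, 0.999, 0.003], [0.999, -0.053, -0.003], [-0.003, 0.003, -1.0]]
ft_force: [-1.0, -2.9, 8.8]
grip_width: 0.0171
```

Run:
```python
from arc import *
np.set_printoptions(precision=4,suppress=True)
im,d=imaging.get_image("scene"); cv2.imwrite(f"pics/scene4.png",im)
x0,y0=(200,140)
cv2.imwrite(f"pics/scene4c.png",cv2.resize(im[y0:y0+150,x0:x0+200],None,fx=4,fy=4,interpolation=cv2.INTER_CUBIC))
R=np.array([[.0525,.9986,0],[.9986,-.0525,0],[0,0,-1]])
print(rows([.47385,-.1724],[.5121,-.1614],197,317,7,R,hold=2))
```

```text
[0, -0.037, 0.019, 0, 0, 0, 0, 0, -0.065, 0.048, 0, 0, 0, 0, 0, -0.083, 0.083, 0, 0, 0, 0, 0, -0.09, 0.122, 0, 0, 0, 0, 0, -0.085, 0.162, 0, 0, 0, 0, 0, -0.069, 0.198, 0, 0, 0, 0, 0, -0.042, 0.228, 0, 0, 0, 0, 0, -0.042, 0.228, 0, 0, 0, 0, 0, -0.042, 0.228, 0, 0, 0, 0]
[ 0.5414 -0.1887]
```

View pics/scene4c.png

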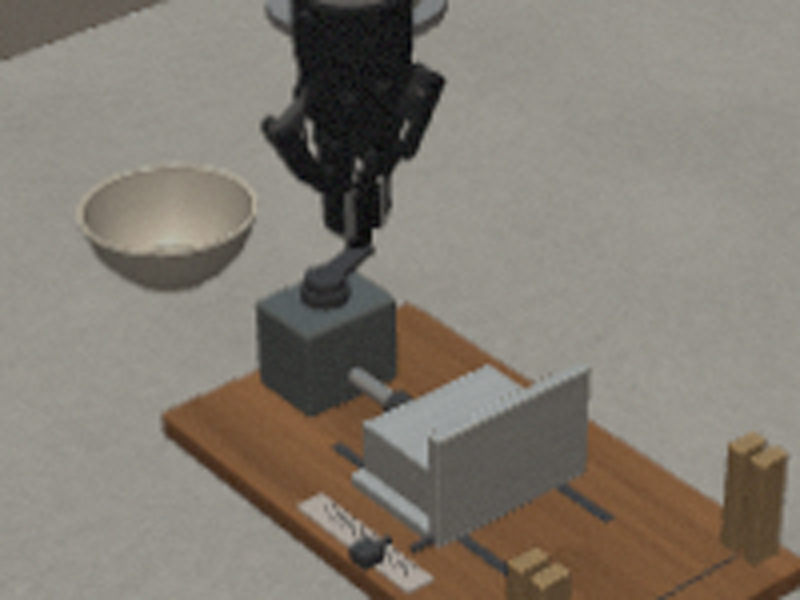

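step_arm(steps=[0,-0.037,0.019,0,0,0,0,0,-0.065,0.048,0,0,0,0,0,-0.083,0.083,0,0,0,0,0,-0.09,0.122,0,0,0,0,0,-0.085,0.162,0,0,0,0,0,-0.069,0.198,0,0,0,0,0,-0.042,0.228,0,0,0,0,0,-0.042,0.228,0,0,0,0,0,-0.042,0.228,0,0,0,0])

```text
time_s: 6.65
position: [0.5421, -0.1889, 0.1335]
tool_rot: [[0.052, 0.999, 0.004], [0.999, -0.052, -0.001], [-0.001, 0.004, -1.0]]
ft_force: [3.2, 1.1, 6.8]
grip_width: 0.0172
```

```bash
cat > meas.py <<'E'
from h import *
np.set_printoptions(precision=4,suppress=True)
def meas(n,crop=True):
    acc=0;N=3
    for i in range(N):
        im,d=imaging.get_image("scene"); acc=acc+im.astype(float)/N
    im=np.clip(acc,0,255).astype(np.uint8);cv2.imwrite(f"pics/s{n}.png",im)
    a=im[255:305,265:330];a=cv2.resize(a,None,fx=10,fy=10,interpolation=cv2.INTER_CUBIC)
    cv2.imwrite(f"pics/s{n}z.png",a)
    for t in ["fence_pointer","rider_tip"]:
        for x in imaging.pinpoint("scene",t)[:1]: print(t,x["score"],x["pixel"],at_z("scene",x["pixel"],.028))
    o=env.observe();print(o["time_s"],o["position"],o["ft_force"])
E
python3 -c "
from meas import *
meas(5)"
```

```text
fence_pointer 0.6 [302.5, 277.0] [0.5967 0.0179 0.028 ]
rider_tip 0.58 [298.4, 271.2] [ 0.5891 -0.0055  0.028 ]
6.9 [ 0.542  -0.1891  0.1335] [2.6268 1.455  6.6474]
```

View pics/s5z.png

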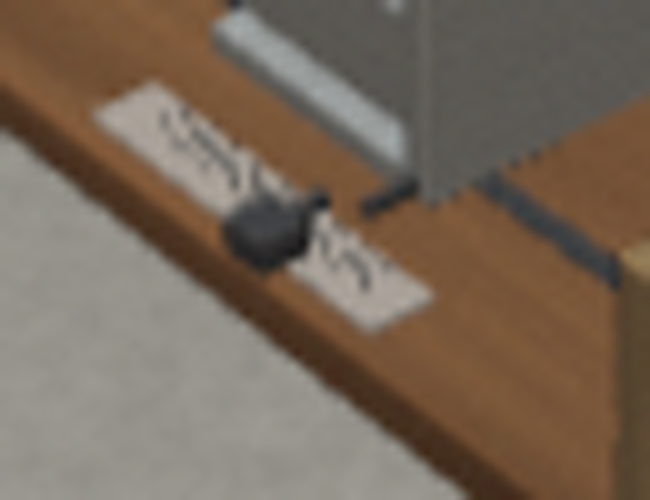

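```bash
cat >> h.py <<'E'
def by(zx,zy,x0=265,y0=255,s=10,yaw=-2.9):
    p=at_z("scene",[x0+(zx+.5)/s-.5,y0+(zy+.5)/s-.5],.028);a=np.radians(yaw)
    return round(float(p@[np.cos(a),np.sin(a),0])*1e3,1),round(float(p@[-np.sin(a),np.cos(a),0])*1e3,1)
E
python3 - <<'E'
from arc import *
print(by(366,209),by(326,198))
R=np.array([[.0525,.9986,0],[.9986,-.0525,0],[0,0,-1]])
t=rows([.5414,-.1887],[.5121,-.1614],-43,137,9,R);print(t)
print(rows(t,[.5121,-.1614],137,317,9,R))
E
```

```text
(593.8, 41.4) (598.5, 32.0)
[0, 0.04, 0.023, 0, 0, 0, 0, 0, 0.086, 0.031, 0, 0, 0, 0, 0, 0.131, 0.023, 0, 0, 0, 0, 0, 0.171, -0.0, 0, 0, 0, 0, 0, 0.201, -0.036, 0, 0, 0, 0, 0, 0.217, -0.079, 0, 0, 0, 0, 0, 0.217, -0.125, 0, 0, 0, 0, 0, 0.201, -0.169, 0, 0, 0, 0, 0, 0.171, -0.204, 0, 0, 0, 0]
[ 0.48284585 -0.13412007]
[0, -0.04, -0.023, 0, 0, 0, 0, 0, -0.086, -0.031, 0, 0, 0, 0, 0, -0.131, -0.023, 0, 0, 0, 0, 0, -0.171, 0.0, 0, 0, 0, 0, 0, -0.201, 0.036, 0, 0, 0, 0, 0, -0.217, 0.079, 0, 0, 0, 0, 0, -0.217, 0.125, 0, 0, 0, 0, 0, -0.201, 0.169, 0, 0, 0, 0, 0, -0.171, 0.204, 0, 0, 0, 0]
[ 0.54135415 -0.18867993]
```

step_arm(steps=[0,0.04,0.023,0,0,0,0,0,0.086,0.031,0,0,0,0,0,0.131,0.023,0,0,0,0,0,0.171,0,0,0,0,0,0,0.201,-0.036,0,0,0,0,0,0.217,-0.079,0,0,0,0,0,0.217,-0.125,0,0,0,0,0,0.201,-0.169,0,0,0,0,0,0.171,-0.204,0,0,0,0,0,0.171,-0.204,0,0,0,0])

```text
time_s: 7.9
position: [0.4824, -0.1356, 0.1334]
tool_rot: [[0.054, 0.999, 0.003], [0.999, -0.054, -0.002], [-0.002, 0.003, -1.0]]
ft_force: [-1.6, -1.9, 8.6]
grip_width: 0.0173
```

step_arm(steps=[0,-0.04,-0.023,0,0,0,0,0,-0.086,-0.031,0,0,0,0,0,-0.131,-0.023,0,0,0,0,0,-0.171,0.0,0,0,0,0,0,-0.201,0.036,0,0,0,0,0,-0.201,0.036,0,0,0,0,0,-0.201,0.036,0,0,0,0])

```text
time_s: 8.6
position: [0.4912, -0.1965, 0.1334]
tool_rot: [[0.053, 0.999, 0.004], [0.999, -0.053, -0.003], [-0.003, 0.004, -1.0]]
ft_force: [1.3, -3.5, 7.5]
grip_width: 0.017
```

```bash
python3 -c "
from meas import *
meas(6)"
```

```text
fence_pointer 0.63 [294.1, 270.9] [ 0.596  -0.0134  0.028 ]
rider_tip 0.63 [298.2, 276.3] [0.6025 0.009  0.028 ]
8.85 [ 0.491  -0.1963  0.1335] [ 0.8966 -2.9344  6.4673]
```

View pics/s6z.png

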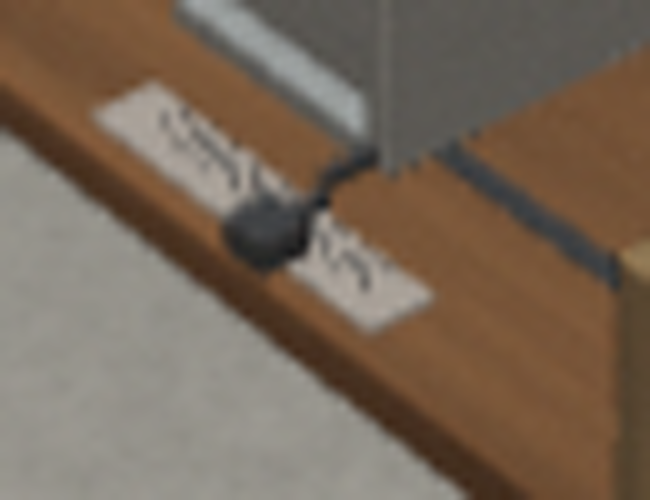

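```bash
cat > prof.py <<'E'
import sys
from h import *
np.set_printoptions(precision=1,suppress=True,linewidth=200)
a=np.radians(-2.9);ex=np.array([np.cos(a),np.sin(a),0]);ey=np.array([-np.sin(a),np.cos(a),0])
def prof(f,xs,ys,z=.028):
    im=cv2.cvtColor(cv2.imread(f),cv2.COLOR_BGR2GRAY).astype(np.float32)
    out=[]
    for x in xs:
        p=np.array([proj("scene",ex*x/1e3+ey*y/1e3+[0,0,z]) for y in ys]).astype(np.float32)
        out.append(cv2.remap(im,p[:,0].reshape(1,-1),p[:,1].reshape(1,-1),cv2.INTER_CUBIC)[0])
    return np.array(out)
if __name__=="__main__":
    ys=np.arange(15,55,2.)
    print("y",ys)
    for f in sys.argv[1:]:
        print(f)
        xs=np.arange(584,616,2.)
        for x,r in zip(xs,prof(f,xs,ys)): print(int(x),r.round().astype(int))
E
python3 prof.py pics/s5.png pics/s6.png
```

```text
y [15. 17. 19. 21. 23. 25. 27. 29. 31. 33. 35. 37. 39. 41. 43. 45. 47. 49. 51. 53.]
pics/s5.png
584 [91 93 92 91 92 94 94 94 92 92 91 82 67 48 44 64 84 91 90 91]
586 [93 94 94 93 93 95 96 95 94 95 94 84 68 53 50 69 91 93 93 93]
588 [94 94 94 93 92 94 95 93 93 94 92 86 69 48 44 63 83 92 94 94]
590 [94 93 94 94 93 93 94 93 93 93 93 85 67 49 42 62 81 91 91 92]
592 [94 93 93 94 94 94 94 93 92 93 92 84 63 51 51 69 89 92 93 92]
594 [94 94 93 93 94 92 92 91 93 93 93 88 71 54 53 66 83 92 94 91]
596 [93 92 91 92 92 89 86 82 87 95 93 91 87 76 69 73 82 90 94 92]
598 [91 92 90 90 91 87 81 72 64 70 92 95 89 91 84 85 89 89 93 92]
600 [ 94 101  96  96  96  96  89  74  48  34  72  99  97  93  91  99 101  92  95 100]
602 [124 125 122 105 108 110 104  83  56  46  85 129 119 100 106 114 132 128 107 113]
604 [149 157 157 139 124 125 106  87  65  57  88 146 162 135 126 131 143 160 145 139]
606 [113 136 144 142 128 122 108  82  65  53  64 105 146 153 145 155 157 156 147 138]
608 [122 102 107 102  90  89  91  81  70  58  44  59  97 126 123 133 158 160 130 119]
610 [164 135 111  92  75  67  62  69  65  66  
[... 739 characters left out ...]
89 90 93 91]
600 [ 94 101  96  96  96  94  89  75  46  32  72 100  97  94  91  99 101  93  95 100]
602 [124 123 121 104 108 109 103  84  58  47  85 129 118  99 105 112 132 128 105 112]
604 [149 155 156 138 123 124 106  88  66  57  85 144 160 133 125 128 141 160 145 137]
606 [113 136 143 142 127 121 108  82  65  53  61 102 145 151 145 155 157 158 149 139]
608 [121 101 107 103  90  89  91  81  69  57  43  58  98 127 123 133 156 160 129 119]
610 [162 134 111  93  74  65  63  71  65  65  61  40  51  91 135 121 124 158 151 135]
612 [127 155 134 108  82  66  63  69  67  67  64  54  36  37  97 157 137 130 145 134]
614 [138 147 136 103  84  71  66  67  67  65  62  52  44  31  34 103 157 155 149 143]
```

```bash
cat > proft.py <<'E'
import sys
from prof import *
def shot(cam,f,N):
    acc=0
    for i in range(N): acc=acc+imaging.get_image(cam)[0].astype(float)/N
    cv2.imwrite(f,np.clip(acc,0,255).astype(np.uint8))
def proft(f,cam,xs,ys,z=.028):
    im=cv2.cvtColor(cv2.imread(f),cv2.COLOR_BGR2GRAY).astype(np.float32)
    return np.array([cv2.remap(im,*[np.array([[proj(cam,ex*x/1e3+ey*y/1e3+[0,0,z])[k] for y in ys]],np.float32) for k in (0,1)],cv2.INTER_CUBIC)[0] for x in xs])
E
python3 - <<'E'
from proft import *
shot("top","pics/t6.png",5)
ys=np.arange(11,55,2.);xs=np.arange(582,620,2.)
print(ys)
for x,r in zip(xs,proft("pics/t6.png","top",xs,ys)): print(int(x),r.round().astype(int))
im=cv2.imread("pics/t6.png")[210:245,295:350];cv2.imwrite("pics/t6z.png",cv2.resize(im,None,fx=12,fy=12,interpolation=cv2.INTER_CUBIC))
E
```

```text
[11. 13. 15. 17. 19. 21. 23. 25. 27. 29. 31. 33. 35. 37. 39. 41. 43. 45. 47. 49. 51. 53.]
582 [ 87  89  93 103 115 123 126 124 110  90  76  69  70  69  68  68  69  69  69  69  69  69]
584 [ 75  76  82  95 113 122 127 123 110  90  74  69  69  70  70  68  69  69  66  69  71  70]
586 [ 71  71  76  91 111 121 124 120 108  88  73  69  69  70  69  68  68  69  69  69  70  69]
588 [ 69  70  75  89 104 112 116 114 102  85  72  68  69  68  68  68  68  69  70  69  69  69]
590 [ 69  70  74  82  94  98 102 101  93  80  72  69  68  68  68  69  70  70  70  70  69  70]
592 [70 69 71 75 82 84 84 84 84 79 72 71 73 73 72 73 74 73 74 74 74 73]
594 [79 78 79 84 84 82 81 84 86 85 86 82 83 84 87 86 83 83 83 85 85 84]
596 [100  97  98 102 104  98  97 101 104 104 105 101 103 108 111 107  99  98 101 104 102 102]
598 [122 118 118 120 122 118 116 117 119 117 115 115 120 126 128 123 116 116 120 122 120 119]
600 [135 129 128 130 128 127 124 121 117 113 113 120 128 132 132 131 126 128 132 134 132 130]
602 [138 133 131 131 129 127 124 117 106 100 108 121 131 133 132 132 130 133 137 139 137 137]
604 [140 137 135 134 130 128 124 115 102  94 105 119 132 137 135 133 131 133 139 142 141 141]
606 [144 142 141 140 137 130 122 109  95  89  97 113 127 136 139 140 136 138 144 146 145 145]
608 [149 148 148 148 142 129 113  94  79  76  83  96 111 126 139 145 144 144 149 151 150 150]
610 [153 152 152 152 145 125  99  74  61  60  64  73  88 113 136 146 150 152 153 154 154 154]
612 [153 153 152 149 143 120  86  61  52  50  51  56  73 102 131 144 149 153 152 151 152 151]
614 [146 146 146 142 135 111  81  59  50  49  48  53  68  93 121 134 140 142 142 140 140 139]
616 [126 125 125 123 116  98  73  56  50  49  49  52  63  84 105 115 121 123 122 119 120 119]
618 [100 100  99  97  93  81  64  52  50  49  49  49  57  72  87  94  99  98  98  98  99  97]
```

View pics/t6z.png

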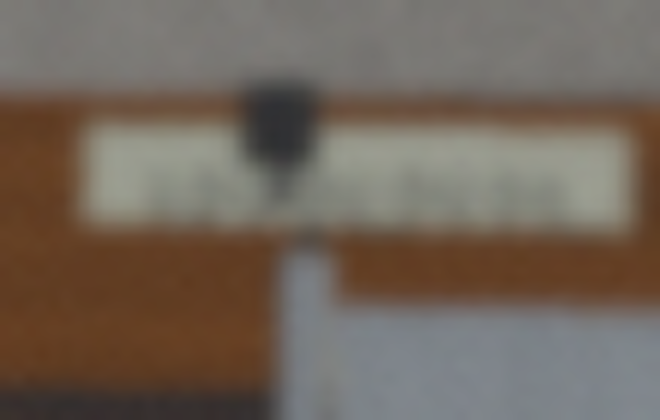

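Run:
```python
from arc import *
R=np.array([[.0525,.9986,0],[.9986,-.0525,0],[0,0,-1]]);c=[.5121,-.1616]
f=np.radians(237)
t=rows([.5121+.04*np.cos(f),-.1614+.04*np.sin(f)],c,237,277,2,R,hold=2);print(t)
t=rows(t,c,277,97,9,R);print(t)
t=rows(t,c,97,47,3,R,hold=2)
```

```text
[0, -0.016, 0.044, 0, 0, 0, 0, 0, -0.016, 0.09, 0, 0, 0, 0, 0, -0.016, 0.09, 0, 0, 0, 0, 0, -0.016, 0.09, 0, 0, 0, 0]
[ 0.51697477 -0.20130185]
[0, -0.0, -0.046, 0, 0, 0, 0, 0, 0.016, -0.09, 0, 0, 0, 0, 0, 0.046, -0.125, 0, 0, 0, 0, 0, 0.086, -0.148, 0, 0, 0, 0, 0, 0.131, -0.157, 0, 0, 0, 0, 0, 0.177, -0.148, 0, 0, 0, 0, 0, 0.217, -0.125, 0, 0, 0, 0, 0, 0.247, -0.09, 0, 0, 0, 0, 0, 0.263, -0.046, 0, 0, 0, 0]
[ 0.50722523 -0.12189815]
[0, 0.001, 0.039, 0, 0, 0, 0, 0, -0.009, 0.076, 0, 0, 0, 0, 0, -0.029, 0.109, 0, 0, 0, 0, 0, -0.029, 0.109, 0, 0, 0, 0, 0, -0.029, 0.109, 0, 0, 0, 0]
```

step_arm(steps=[0,-0.016,0.044,0,0,0,0,0,-0.016,0.09,0,0,0,0,0,-0.016,0.09,0,0,0,0,0,-0.016,0.09,0,0,0,0])

```text
time_s: 9.5
position: [0.5181, -0.202, 0.1335]
tool_rot: [[0.053, 0.999, 0.004], [0.999, -0.053, -0.002], [-0.002, 0.004, -1.0]]
ft_force: [3.2, -0.4, 7.2]
grip_width: 0.017
```

step_arm(steps=[0,0,-0.046,0,0,0,0,0,0.016,-0.09,0,0,0,0,0,0.046,-0.125,0,0,0,0,0,0.086,-0.148,0,0,0,0,0,0.131,-0.157,0,0,0,0,0,0.177,-0.148,0,0,0,0,0,0.217,-0.125,0,0,0,0,0,0.247,-0.09,0,0,0,0,0,0.263,-0.046,0,0,0,0])

```text
time_s: 10.4
position: [0.5077, -0.1222, 0.1334]
tool_rot: [[0.052, 0.999, 0.002], [0.999, -0.052, -0.003], [-0.003, 0.002, -1.0]]
ft_force: [-2.8, -10.5, 6.5]
grip_width: 0.0173
```

step_arm(steps=[0,0.001,0.039,0,0,0,0,0,-0.009,0.076,0,0,0,0,0,-0.029,0.109,0,0,0,0,0,-0.029,0.109,0,0,0,0,0,-0.029,0.109,0,0,0,0])

```text
time_s: 10.9
position: [0.5402, -0.1336, 0.1334]
tool_rot: [[0.053, 0.999, 0.003], [0.999, -0.053, -0.003], [-0.003, 0.003, -1.0]]
ft_force: [-0.7, -3.9, 7.5]
grip_width: 0.0173
```

```bash
python3 - <<'E'
from proft import *
print(env.observe()["position"])
shot("scene","pics/s7.png",5);shot("top","pics/t7.png",5)
im=cv2.imread("pics/t7.png")[210:245,295:350];cv2.imwrite("pics/t7z.png",cv2.resize(im,None,fx=12,fy=12,interpolation=cv2.INTER_CUBIC))
im=cv2.imread("pics/s7.png")[255:305,265:330];cv2.imwrite("pics/s7z.png",cv2.resize(im,None,fx=12,fy=12,interpolation=cv2.INTER_CUBIC))
E
python3 prof.py pics/s7.png
```

```text
[ 0.5 -0.1  0.1]
y [15. 17. 19. 21. 23. 25. 27. 29. 31. 33. 35. 37. 39. 41. 43. 45. 47. 49. 51. 53.]
pics/s7.png
584 [92 92 94 94 93 88 75 56 44 47 65 85 88 88 92 94 94 94 94 95]
586 [95 95 95 95 91 87 79 62 48 54 75 91 91 91 92 93 93 92 92 93]
588 [94 94 94 95 93 84 75 64 48 54 76 89 94 93 93 93 93 93 92 92]
590 [93 93 93 93 93 88 75 58 44 49 70 86 94 94 93 93 92 93 92 92]
592 [94 93 93 93 94 91 74 55 48 52 78 89 92 93 93 93 92 92 93 92]
594 [93 93 92 93 94 94 83 59 52 55 73 88 91 92 92 92 92 91 92 92]
596 [92 91 91 92 92 90 90 76 67 72 74 85 91 91 91 91 92 92 92 92]
598 [91 92 90 90 92 88 81 75 62 64 86 93 90 91 89 90 89 90 93 92]
600 [ 94 102  97  96  96  96  89  73  49  35  72 100  98  94  91 100 100  91  94  99]
602 [124 125 122 105 107 109 103  82  56  47  85 129 119  99 105 113 132 127 105 112]
604 [149 157 157 139 124 124 106  88  65  58  87 144 161 133 125 130 143 161 146 139]
606 [113 137 145 142 128 122 110  84  66  55  64 103 145 152 145 157 159 158 149 139]
608 [121 103 109 103  90  89  91  82  70  57  45  59  97 127 123 133 158 161 130 119]
610 [162 135 113  94  75  66  63  69  65  65  61  40  51  90 134 121 124 158 151 135]
612 [126 154 134 109  82  67  63  66  65  67  63  52  35  38  98 157 137 130 146 135]
614 [137 146 137 106  84  71  67  67  66  66  61  49  42  30  36 105 158 155 150 144]
```

View pics/t7z.png

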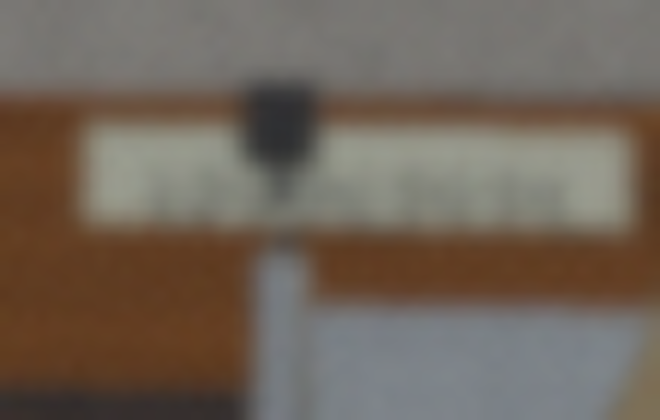

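View pics/s7z.png

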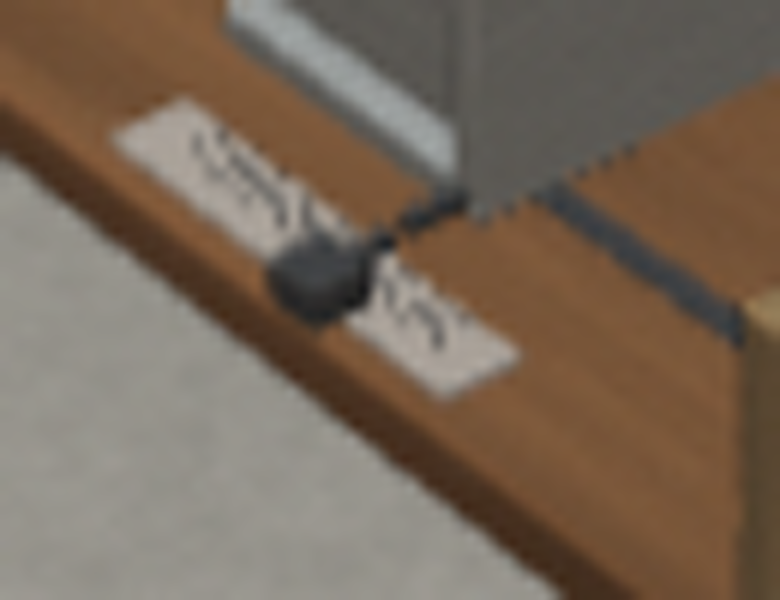

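Run:
```python
from proft import *
ys=np.arange(17,50,1.);
def cen(r,lo,hi):
    r=r.copy();k=(ys>=lo)&(ys<=hi);w=np.clip(np.percentile(r[k],80)-r[k],0,None)
    return (w*ys[k]).sum()/w.sum()
for f in ("t6","t7"):
  for x in np.arange(592,622,2):
    r=proft(f"pics/{f}.png","top",[x],ys)[0]
    print(f,x,"cen",round(cen(r,17,45),1), "min",ys[np.argmin(r[3:-3])+3])
im=cv2.imread("pics/t7.png")
# difference t7 - t6 in red channel around pointer strip
for f in ("t6","t7"):
  print(f)
  for x in (591,592,593,594,595,596,597,598):
    a=cv2.imread(f"pics/{f}.png").astype(np.float32)
    p=np.array([[proj("top",ex*x/1e3+ey*y/1e3+[0,0,.028]) for y in ys[::2]]],np.float32)
    v=cv2.remap(a,p[...,0],p[...,1],cv2.INTER_CUBIC)[0]
    print(x,v[:,2].round().astype(int), )
print(ys[::2])
for z in(.148,):
  print(proj("top",ex*.6+ey*.03+[0,0,.028]),proj("top",ex*.61+ey*.03+[0,0,.028]),proj("top",ex*.6+ey*.04+[0,0,.028]))
print(env.observe()["position"]*1e4)
```

```text
t6 592 cen 35.6 min 32.0
t6 594 cen 29.7 min 23.0
t6 596 cen 29.8 min 22.0
t6 598 cen 30.9 min 32.0
t6 600 cen 29.2 min 30.0
t6 602 cen 28.1 min 29.0
t6 604 cen 28.4 min 29.0
t6 606 cen 28.6 min 29.0
t6 608 cen 29.1 min 28.0
t6 610 cen 29.4 min 28.0
t6 612 cen 29.6 min 30.0
t6 614 cen 29.6 min 30.0
t6 616 cen 29.7 min 30.0
t6 618 cen 29.6 min 30.0
t6 620 cen 29.6 min 30.0
t7 592 cen 31.3 min 20.0
t7 594 cen 27.4 min 23.0
t7 596 cen 30.0 min 44.0
t7 598 cen 31.3 min 45.0
t7 600 cen 29.9 min 30.0
t7 602 cen 28.3 min 29.0
t7 604 cen 28.2 min 29.0
t7 606 cen 28.6 min 29.0
t7 608 cen 29.1 min 29.0
t7 610 cen 29.4 min 29.0
t7 612 cen 29.5 min 30.0
t7 614 cen 29.7 min 30.0
t7 616 cen 29.6 min 30.0
t7 618 cen 29.5 min 28.0
t7 620 cen 29.6 min 28.0
t6
591 [ 98 100  98  97  97  99  97  93  95  97  97  96  97  98  98 100  99]
592 [ 97  97  93  91  93  97  98  94  97  99  99  99  99 100 100 101 101]
593 [ 99  97  90  87  91  98 101  99  99 101 101 102 103 101 102 102 102]
594 [102  99  91  88  93 100 104 105 102 103 105 107 108 104 105 105 106]
595 [108 106  97  94  99 106 109 112 108 109 112 11
[... 243 characters left out ...]
]
t7
591 [94 94 95 98 96 94 95 99 97 97 96 97 97 95 97 97 96]
592 [94 94 95 96 92 89 90 96 97 98 98 99 99 97 99 98 98]
593 [ 96  97  97  95  91  87  90  96  97  99 100 101 102  99 100 100 100]
594 [100 101 100  97  93  91  93  99  99 101 103 104 105 103 102 103 104]
595 [107 107 106 102  98  98 100 105 104 107 110 112 111 107 106 108 109]
596 [112 113 111 108 105 106 107 110 110 112 117 120 117 110 109 112 114]
597 [118 119 117 114 113 113 114 115 115 118 125 127 123 115 114 118 121]
598 [123 125 122 119 118 117 116 115 117 122 128 130 125 119 117 122 125]
[17. 19. 21. 23. 25. 27. 29. 31. 33. 35. 37. 39. 41. 43. 45. 47. 49.]
[317.4 226.7] [317.5 222.6] [313.3 226.6]
[ 5400.5 -1335.   1334.3]
```

Run:
```python
from arc import *
R=np.array([[.0525,.9986,0],[.9986,-.0525,0],[0,0,-1]]);c=[.5121,-.1616]
f=np.radians(47)
rows([.5121+.04*np.cos(f),-.1616+.04*np.sin(f)],c,47,31,2,R,hold=2)
```

```text
[0, -0.013, 0.013, 0, 0, 0, 0, 0, -0.028, 0.025, 0, 0, 0, 0, 0, -0.028, 0.025, 0, 0, 0, 0, 0, -0.028, 0.025, 0, 0, 0, 0]
```

step_arm(steps=[0,-0.013,0.013,0,0,0,0,0,-0.028,0.025,0,0,0,0,0,-0.028,0.025,0,0,0,0,0,-0.028,0.025,0,0,0,0,0,-0.028,0.025,0,0,0,0])

```text
time_s: 11.9
position: [0.5467, -0.142, 0.1334]
tool_rot: [[0.053, 0.999, 0.002], [0.999, -0.053, -0.002], [-0.002, 0.002, -1.0]]
ft_force: [-2.4, -2.0, 7.9]
grip_width: 0.017
```

step_arm(steps=[0.4,0,0,0,0,0,0,0.4,0,0,0,0,0,0,0.4,0,0,0,0,0,0,0.4,0,0,0,0,0,0,0.4,0,0,-0.1,0,0,0,0.4,0,0,-0.25,0,0,0,0.4,0,0,-0.25,0,0,0,0.4,0,0,-0.25,0,0,0])

```text
time_s: 12.7
position: [0.5465, -0.1409, 0.2074]
tool_rot: [[0.053, 0.999, 0.001], [0.999, -0.053, -0.001], [-0.001, 0.001, -1.0]]
ft_force: [-0.3, 0.1, -1.4]
grip_width: 0.034
```

```bash
python3 - <<'E'
from proft import *
shot("scene","pics/s8.png",5);shot("top","pics/t8.png",5)
im=cv2.imread("pics/t8.png")[210:245,295:350];cv2.imwrite("pics/t8z.png",cv2.resize(im,None,fx=12,fy=12,interpolation=cv2.INTER_CUBIC))
im=cv2.imread("pics/s8.png")[255:305,265:330];cv2.imwrite("pics/s8z.png",cv2.resize(im,None,fx=12,fy=12,interpolation=cv2.INTER_CUBIC))
a=cv2.imread(f"pics/t8.png").astype(np.float32)
ys=np.arange(17,50,2.)
print(ys)
for x in (592,593,594,595,600,602,604,606):
    p=np.array([[proj("top",ex*x/1e3+ey*y/1e3+[0,0,.028]) for y in ys]],np.float32)
    print(x,cv2.remap(a,p[...,0],p[...,1],cv2.INTER_CUBIC)[0][:,2].round().astype(int))
o=env.observe();print(o["position"]*1e3,o["ft_force"],o["time_s"],o["q"])
E
python3 prof.py pics/s8.png | head -13
```

```text
[17. 19. 21. 23. 25. 27. 29. 31. 33. 35. 37. 39. 41. 43. 45. 47. 49.]
592 [95 94 92 91 90 90 91 96 99 99 98 98 98 99 98 97 99]
593 [ 96  97  95  92  91  89  90  96  98 101 101 101 101 101  99  99 100]
594 [ 99 101 100  95  93  91  92  98 100 104 105 105 105 103 101 103 104]
595 [105 107 107 102  99  98  99 104 105 109 112 113 111 107 105 107 108]
600 [126 129 125 123 120 115 110 113 118 126 131 131 130 125 126 129 132]
602 [127 126 125 122 116 106  98 106 118 128 131 130 130 128 130 134 137]
604 [131 128 125 120 112 101  93 103 117 129 134 133 131 129 132 137 141]
606 [139 134 129 120 107  93  86  97 113 125 134 137 136 135 137 140 144]
[ 546.3 -141.   206.6] [-0.4 -0.3  0.3] 13.2 [-26.5  25.1  76.1  -0.   78.8 -23.5]
y [15. 17. 19. 21. 23. 25. 27. 29. 31. 33. 35. 37. 39. 41. 43. 45. 47. 49. 51. 53.]
pics/s8.png
584 [91 92 92 93 92 86 77 64 53 49 63 86 88 89 93 94 94 94 95 95]
586 [95 95 93 94 96 91 80 68 55 50 56 80 91 90 90 92 93 91 91 92]
588 [94 96 95 94 95 92 82 71 57 58 67 74 88 92 90 92 93 92 91 92]
590 [94 94 94 93 93 90 80 65 51 50 69 87 91 91 91 93 94 93 92 92]
592 [94 94 93 93 93 91 76 60 53 48 59 80 92 92 93 93 93 92 91 92]
594 [93 93 92 93 94 94 85 64 57 60 64 74 87 91 91 92 91 91 91 91]
596 [91 91 90 91 91 90 90 77 69 74 77 83 88 90 90 90 90 90 91 91]
598 [91 92 90 89 90 87 80 74 62 64 85 92 89 91 88 89 89 87 91 91]
600 [ 94 101  96  96  96  96  88  72  49  35  72  98  96  95  91  98 100  90  93  99]
602 [123 123 121 104 107 109 103  81  56  47  85 128 118 100 107 114 131 126 103 111]
604 [148 155 156 138 124 124 106  87  64  57  87 144 160 133 126 130 142 160 145 137]
```

View pics/t8z.png

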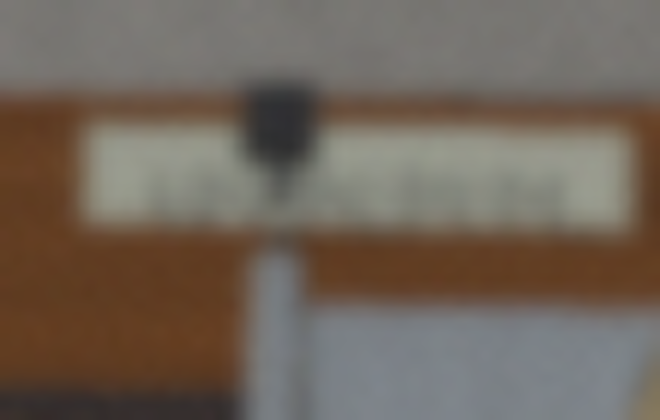

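View pics/s8.png

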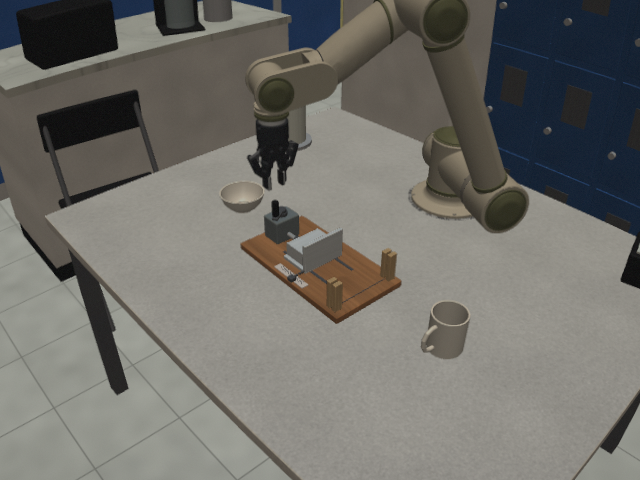

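Run:
```python
from proft import *
for cam in("scene","top"):
    D={t:[] for t in("fence_pointer","rider_tip")}
    for i in range(6):
        imaging.get_image(cam)
        for t in D:
            for x in imaging.pinpoint(cam,t)[:1]:
                p=at_z(cam,x["pixel"],.028)*1e3; D[t].append([p@ex,p@ey])
    for t in D: print(cam,t,np.array(D[t]).T)
```

```text
scene fence_pointer [[601.1 604.  599.4 597.6 605.4 599. ]
 [ 34.7  33.7  34.1  36.   34.   39.3]]
scene rider_tip [[597.6 604.2 598.9 594.4 598.2]
 [ 32.5  30.1  33.4  24.6  34.1]]
top fence_pointer [[600.  597.6 597.9 602.  598.6]
 [ 30.6  31.3  29.3  42.5  31.3]]
top rider_tip [[595.5 598.4 592.6 591.3 597.9 490.6]
 [ 27.3  27.9  23.7  17.8  26.2 384.5]]
```

Run:
```python
from proft import *
im=cv2.imread("pics/s8.png")[220:280,275:355];cv2.imwrite("pics/s8p.png",cv2.resize(im,None,fx=10,fy=10,interpolation=cv2.INTER_CUBIC))
g=cv2.cvtColor(cv2.imread("pics/t8.png"),cv2.COLOR_BGR2GRAY).astype(np.float32)
ys=np.arange(0,70,3.)
print(ys)
for x in (470,490,510,530,550,570):
  print(x,proft("pics/t8.png","top",[x],ys,.102)[0].round().astype(int), "S",proft("pics/s8.png","scene",[x],ys,.102)[0].round().astype(int))
```

```text
[ 0.  3.  6.  9. 12. 15. 18. 21. 24. 27. 30. 33. 36. 39. 42. 45. 48. 51. 54. 57. 60. 63. 66. 69.]
470 [119 118 119 118 119 119 119 117 114 120 113  84  59  50  53  53  51  50  51  52  53  53  52  51] S [147 147 148 149 147 147 148 148 148 138 153 157 128  89  83  94 133 153 150 149 148 146 147 149]
490 [128 129 132 130 128 128 127 129 128 124 116  88  68  62  62  62  63  62  62  62  62  64  63  64] S [147 147 149 149 145 143 143 147 144 147 155 160 134  97  85  86  86  86  88  90  89  85  95 121]
510 [127 130 130 131 130 128 125 120 122 125 118  90  66  65  66  66  65  66  65  65  67  67  66  65] S [157 158 158 159 158 159 157 159 157 156 154 159 125  93  84  86  88  88  89  89  88  89  87  88]
530 [128 130 129 130 131 127 123 112 110 123 120  96  65  62  62  63  61  63  63  61  63  62  65  64] S [157 156 158 160 158 157 157 159 155 140 151 160 135  93  81  88  87  88  88  89  89  90  88  88]
550 [129 129 129 131 131 128 127 115 110 119 124 102  65  49  51  50  51  50  50  51  52  49  49  50] S [154 155 159 159 158 158 156 157 158 159 155 159 144 100  83  87  88  89  90  89  88  89  88  87]
570 [ 90  88  88  89  91  92  91  89  98 118 121 104  78  69  68  67  67  67  69  67  68  66  67  67] S [156 156 159 160 159 157 157 158 157 153 152 160 146 111  85  88  89  89  88  90  89  88  88  87]
```

View pics/s8p.png

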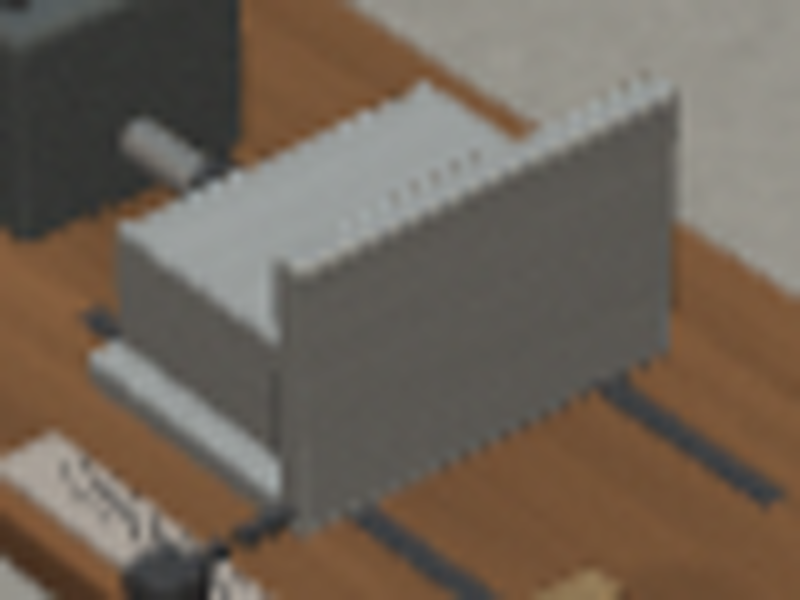

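step_arm(steps=[0,0.66,-0.107,0,0,-0.178,0,0,0.66,-0.107,0,0,-0.178,0,0,0.66,-0.107,0,0,-0.178,0,0,0.66,-0.107,0,0,-0.178,0,0,0.66,-0.107,0,0,-0.178,0,0,0.66,-0.107,0.2,0,-0.178,0,0,0.66,-0.107,0.35,0,-0.178,0,0,0.66,-0.107,0.439,0,-0.178,0,0,0.66,-0.107,0.439,0,-0.178,0,0,0.66,-0.107,0.439,0,-0.178,0])

```text
time_s: 16.0
position: [0.5254, 0.058, 0.0761]
tool_rot: [[0.053, 0.999, -0.007], [0.989, -0.053, -0.139], [-0.139, 0.001, -0.99]]
ft_force: [-0.6, 0.6, 0.7]
grip_width: -0.0002
```

Run:
```python
from proft import *
shot("scene","pics/s9.png",2)
im=cv2.imread("pics/s9.png")[170:310,240:410];cv2.imwrite("pics/s9p.png",cv2.resize(im,None,fx=4,fy=4,interpolation=cv2.INTER_CUBIC))
o=env.observe();p=o["position"];print(p*1e3,p@ex*1e3,p@ey*1e3,o["ft_force"],o["grip_width"],o["time_s"]);np.set_printoptions(precision=4);print(o["tool_rot"])
t=(p+o["tool_rot"][:,2]*.017)*1e3;print("tip",t,t@ey)
```

```text
[526.   58.1  77.2] 522.3790434016079 84.66706070140562 [ 0.2 -0.4  0.6] -0.00020962923001552127 16.1
[[ 0.0532  0.9986 -0.0037]
 [ 0.9888 -0.0532 -0.1394]
 [-0.1394  0.0037 -0.9902]]
tip [525.9299  55.7599  60.4134] 82.29678602781665
```

View pics/s9p.png

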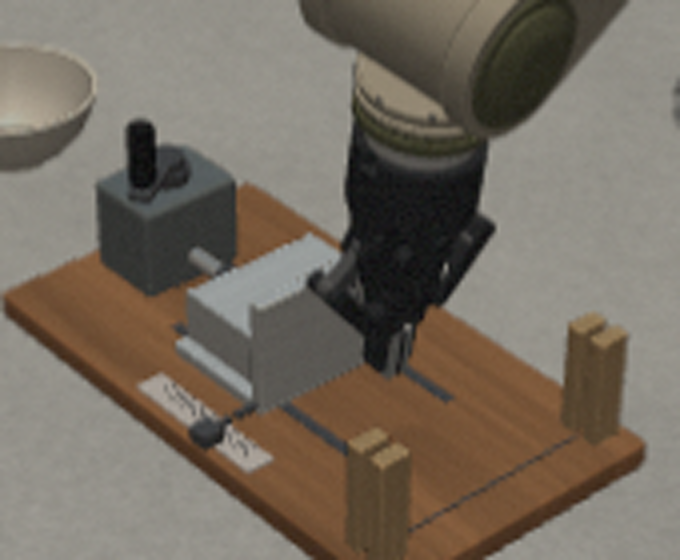

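step_arm(steps=[0,-0.04,0,0.006,0,0,0,0,-0.07,0,0.01,0,0,0,0,-0.09,0,0.0125,0,0,0,0,-0.09,0,0.0125,0,0,0,0,-0.09,0,0.0125,0,0,0])

```text
time_s: 16.6
position: [0.5234, 0.0309, 0.0754]
tool_rot: [[0.053, 0.999, -0.007], [0.989, -0.054, -0.139], [-0.139, 0.0, -0.99]]
ft_force: [-0.7, 0.4, -0.3]
grip_width: -0.0001
```

```bash
cat > st.py <<'E'
from proft import *
o=env.observe();p=o["position"];print(p*1e3,p@ex*1e3,p@ey*1e3,"F",o["ft_force"],o["ft_force"]@ey,o["time_s"])
E
python3 st.py
```

```text
[523.4  30.9  75.4] 521.137268892678 57.380912550102266 F [-0.7  0.4 -0.3] 0.3306621321070588 16.6
```

step_arm(steps=[0,-0.005,0,0.0007,0,0,0,0,-0.01,0,0.0014,0,0,0,0,-0.015,0,0.002,0,0,0,0,-0.015,0,0.002,0,0,0,0,-0.015,0,0.002,0,0,0])

```text
time_s: 17.1
position: [0.5231, 0.0267, 0.0753]
tool_rot: [[0.052, 0.999, -0.007], [0.989, -0.053, -0.139], [-0.139, -0.0, -0.99]]
ft_force: [-0.3, -0.2, -0.5]
grip_width: 0.0001
```

step_arm(steps=[0,-0.003,0,0.0004,0,0,0,0,-0.006,0,0.0008,0,0,0,0,-0.006,0,0.0008,0,0,0])

```text
time_s: 17.4
position: [0.523, 0.0248, 0.0753]
tool_rot: [[0.053, 0.999, -0.007], [0.989, -0.053, -0.139], [-0.139, -0.0, -0.99]]
ft_force: [-0.3, -0.4, -1.0]
grip_width: 0.0002
```

```bash
python3 st.py
```

```text
[523.   24.8  75.3] 521.1042957495902 51.19985932391149 F [-0.3 -0.4 -1. ] -0.4276421499194671 17.4
```

step_arm(steps=[0,-0.0035,0,0.0005,0,0,0,0,-0.0035,0,0.0005,0,0,0,0,-0.0035,0,0.0005,0,0,0])

```text
time_s: 17.7
position: [0.5229, 0.0238, 0.0753]
tool_rot: [[0.052, 0.999, -0.007], [0.989, -0.053, -0.139], [-0.139, -0.0, -0.99]]
ft_force: [0.2, 1.1, -0.5]
grip_width: 0.0002
```

step_arm(steps=[0,-0.0035,0,0.0005,0,0,0,0,-0.0035,0,0.0005,0,0,0,0,-0.0035,0,0.0005,0,0,0])

```text
time_s: 18.0
position: [0.5229, 0.0227, 0.0753]
tool_rot: [[0.052, 0.999, -0.007], [0.989, -0.053, -0.139], [-0.139, 0.0, -0.99]]
ft_force: [-0.4, -0.4, 0.4]
grip_width: 0.0002
```

step_arm(steps=[0,-0.0035,0,0.0005,0,0,0,0,-0.0035,0,0.0005,0,0,0,0,-0.0035,0,0.0005,0,0,0])

```text
time_s: 18.3
position: [0.5229, 0.0216, 0.0753]
tool_rot: [[0.053, 0.999, -0.007], [0.989, -0.053, -0.139], [-0.139, 0.0, -0.99]]
ft_force: [-0.2, -0.6, 0.9]
grip_width: 0.0001
```

step_arm(steps=[0,-0.0035,0,0.0005,0,0,0,0,-0.0035,0,0.0005,0,0,0,0,-0.0035,0,0.0005,0,0,0])

```text
time_s: 18.6
position: [0.5228, 0.0206, 0.0753]
tool_rot: [[0.052, 0.999, -0.007], [0.989, -0.053, -0.139], [-0.139, 0.0, -0.99]]
ft_force: [0.8, 0.2, -0.6]
grip_width: -0.0002
```

step_arm(steps=[0,-0.003,0,0.0004,0,0,0,0,-0.003,0,0.0004,0,0,0,0,-0.003,0,0.0004,0,0,0])

```text
time_s: 18.9
position: [0.5228, 0.0203, 0.0753]
tool_rot: [[0.052, 0.999, -0.007], [0.989, -0.053, -0.138], [-0.138, 0.0, -0.99]]
ft_force: [-0.3, 5.1, 0.8]
grip_width: 0.0001
```

step_arm(steps=[0,-0.0015,0,0.0002,0,0,0,0,-0.0027,0,0.0004,0,0,0,0,-0.0027,0,0.0004,0,0,0])

```text
time_s: 19.2
position: [0.5228, 0.0201, 0.0753]
tool_rot: [[0.053, 0.999, -0.007], [0.989, -0.053, -0.137], [-0.137, 0.0, -0.991]]
ft_force: [1.2, 9.1, 1.2]
grip_width: -0.0001
```

step_arm(steps=[0,-0.002,0,0.0003,0,0,0,0,-0.002,0,0.0003,0,0,0,0,-0.002,0,0.0003,0,0,0,0,-0.002,0,0.0003,0,0,0,0,-0.002,0,0.0003,0,0,0])

```text
time_s: 19.7
position: [0.5227, 0.02, 0.0753]
tool_rot: [[0.053, 0.999, -0.007], [0.989, -0.053, -0.136], [-0.136, 0.001, -0.991]]
ft_force: [0.4, 13.5, 1.5]
grip_width: -0.0002
```

```bash
python3 - <<'E'
from proft import *
shot("scene","pics/s10.png",4)
im=cv2.imread("pics/s10.png")[230:310,250:360];cv2.imwrite("pics/s10p.png",cv2.resize(im,None,fx=7,fy=7,interpolation=cv2.INTER_CUBIC))
E
python3 st.py; python3 prof.py pics/s10.png|head -13
```

```text
[522.8  20.   75.3] 521.0801766538228 46.434564406116365 F [-0.  12.6  1. ] 12.583125496594175 19.9
y [15. 17. 19. 21. 23. 25. 27. 29. 31. 33. 35. 37. 39. 41. 43. 45. 47. 49. 51. 53.]
pics/s10.png
584 [91 92 91 90 91 86 77 63 50 50 66 83 86 89 93 95 95 95 93 93]
586 [95 94 92 92 95 91 80 68 55 56 76 90 91 90 89 91 93 94 93 92]
588 [93 94 93 93 95 93 83 71 56 55 75 89 93 93 91 89 91 92 91 89]
590 [93 93 93 92 92 89 79 65 52 48 65 87 93 93 93 92 91 92 92 90]
592 [92 92 92 92 92 89 75 61 54 47 57 78 91 91 91 92 92 91 91 91]
594 [92 92 92 93 93 92 83 63 57 58 60 72 86 91 91 91 91 91 91 92]
596 [91 91 91 91 91 89 89 76 69 73 74 81 88 90 91 90 91 91 91 92]
598 [88 90 89 90 92 88 79 74 63 65 85 91 89 91 88 89 88 88 91 90]
600 [93 99 95 95 96 96 88 71 49 36 71 98 96 94 90 97 98 89 93 99]
602 [123 123 121 104 107 108 101  81  56  48  85 127 116  98 104 112 130 125 102 110]
604 [147 154 155 137 122 122 104  86  64  57  87 143 159 132 124 129 141 160 144 136]
```

View pics/s10p.png

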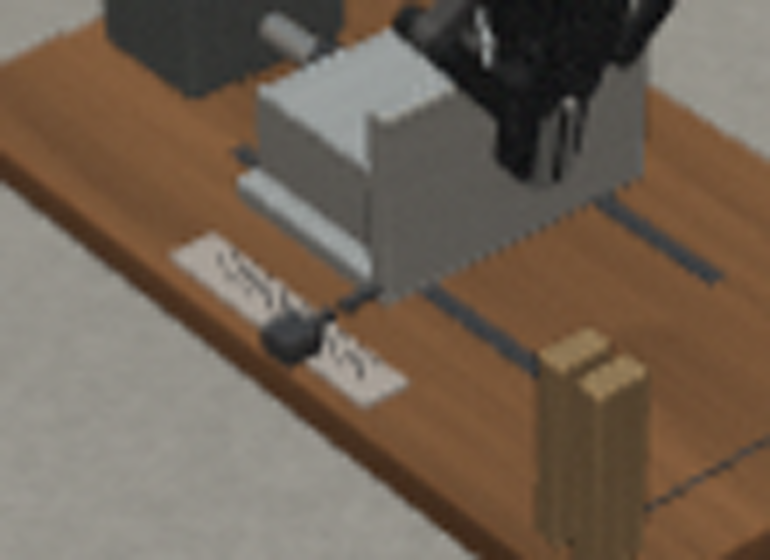

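step_arm(steps=[0,0.01,0,-0.0014,0,0,0,0,0.04,0,-0.0056,0,0,0,0,0.12,0,-0.017,0,0,0,0,0.12,0,-0.017,0,0,0,0,0.12,0,-0.017,0,0,0,0,0.12,0,-0.2,0,0,0,0,0.12,0,-0.4,0,0,0,0,0.12,0,-0.4,0,0,0,0,0.12,0,-0.4,0,0,0,0,0.12,0,-0.4,0,0,0])

```text
time_s: 20.9
position: [0.525, 0.0701, 0.1883]
tool_rot: [[0.053, 0.999, -0.009], [0.989, -0.054, -0.139], [-0.14, -0.001, -0.99]]
ft_force: [0.6, 0.1, -0.1]
grip_width: 0.0001
```

```bash
python3 - <<'E'
from proft import *
shot("scene","pics/s11.png",4)
im=cv2.imread("pics/s11.png");cv2.imwrite("pics/s11p.png",cv2.resize(im[160:310,220:420],None,fx=4,fy=4,interpolation=cv2.INTER_CUBIC))
E
python3 st.py; python3 prof.py pics/s11.png|head -13
```

```text
[525.1  70.3 187.8] 520.8261110482777 96.74630641161988 F [ 0.3 -0.   0.4] 0.01404137434747386 21.1
y [15. 17. 19. 21. 23. 25. 27. 29. 31. 33. 35. 37. 39. 41. 43. 45. 47. 49. 51. 53.]
pics/s11.png
584 [90 89 90 91 91 87 77 63 52 46 60 85 88 89 92 92 93 94 93 92]
586 [95 93 93 94 95 91 80 67 54 49 55 79 92 90 90 90 90 91 90 90]
588 [93 92 91 93 94 91 82 69 56 57 65 73 88 92 90 91 91 91 90 90]
590 [91 91 90 92 91 88 79 64 52 50 68 85 89 90 89 90 91 91 91 91]
592 [91 91 92 92 93 90 76 60 53 48 57 79 91 91 90 91 91 91 91 91]
594 [93 92 92 92 93 92 83 63 57 59 62 73 87 90 89 90 91 91 90 90]
596 [92 91 91 92 90 88 88 75 68 73 76 83 88 89 88 89 90 90 90 90]
598 [90 91 88 89 90 86 79 72 61 62 83 91 89 90 86 88 88 88 90 90]
600 [93 99 93 93 94 94 87 71 48 35 70 98 96 93 89 96 98 89 93 98]
602 [123 123 119 102 105 106 101  81  57  48  83 126 117  99 104 111 130 125 104 111]
604 [147 155 156 137 120 120 103  86  64  57  86 141 159 132 123 127 141 158 143 137]
```

View pics/s11p.png

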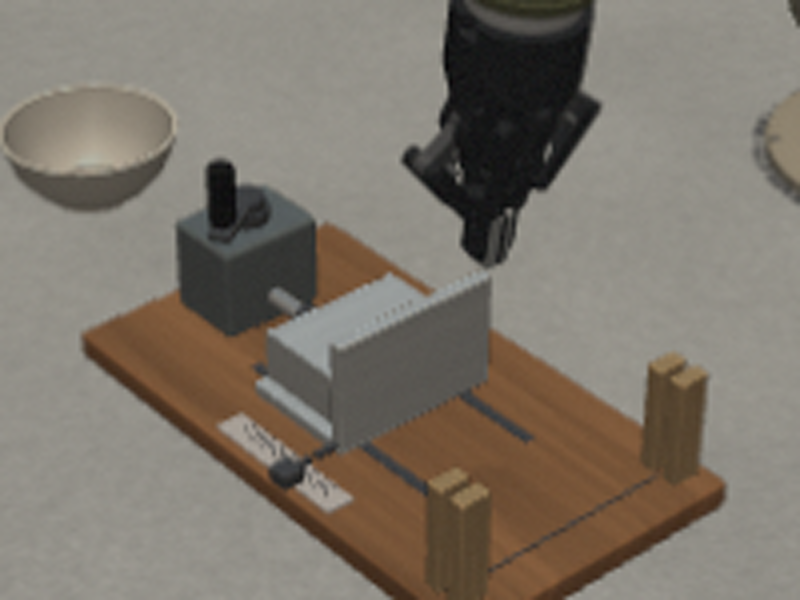

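The pointer and the nose still form one line at about (300, 275). The profile matches the one before the press, and the gripper is clear of everything.

```bash
python3 -c "
from rig import close_job
print(close_job())"
```

```text
the job is handed in; nothing more can be done
None
```

I set the fence to the rider with the crank, proved it with a press, and handed the job in at about 21 s of the 67 s allowed. `close_job()` gives no verdict, so the result rests on my own checks.

**Winding:** I turned the crank about 1.9 turns counter-clockwise, to roughly 7.5 mm behind the rider. That figure is a camera reading of about 5.5 mm plus a further 40° of crank. I then came forward about 0.7 turn, through the slack, until the pointer was level with the rider. I let go of the crank before the press.

**Press:** I laid closed fingers on the face and built the force up to 9.1 N, then 13.5 N. It read 12.6 N at the end of a hold of at least half a second. No reading went over 13.5 N. The pointer did not visibly move during the press or after I let go.

**Last check:** the gripper was clear with the force near zero. The scene camera showed the pointer within about 0.5 mm of the rider's tip.

**Checks that disagreed:**
- **Top camera:** it is coarse, at about 2.4 mm per pixel, and before the press it read anywhere from level to 1.3 mm short.
- **Trained networks:** they scattered by several millimetres and mostly put the pointer 2 to 5 mm ahead of the rider. I judged them too noisy to use.
- **Mug and bowl:** I never went near either. The bowl looks unmoved in the last picture, but I did not measure it, and I did not check the mug after the press.

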